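Load the analyser crate and hang the pipette back in the crowded rack

TASK

Reload the analyser and clear up after it: stand the two white bottles from the bench in the two empty cells of the grey crate, one per cell, then push the filled crate along its channel without lifting it, until it touches the analyser. Last, take the pipette out of its round dock and hang it upright by its collar in the one free hook of the rack, without knocking the pipettes beside it. Set things down rather than dropping them, and leave the rest of the bench alone.

Things in the scene. Friction and masses are not known exactly. Their poses are not given: they have to be found in the camera images.
- bottle_a_center (a point): White bottle, round, 112 mm tall: body 48 mm across up to 74 mm, then a plain grey cap 32 mm across from 85 to 112 mm above its foot. Stands on the bench between the robot and the rack. The point is on the axis, half-way up (56 mm above the foot); the middle of the cap is 42 mm above the point. About 160 g. z axis up.
- bottle_b_center (a point): White bottle, round, 112 mm tall: body 48 mm across up to 74 mm, then a plain grey cap 32 mm across from 85 to 112 mm above its foot. The second bottle on the bench between the robot and the rack, the same as the first; either goes in either empty cell. The point is on the axis, half-way up (56 mm above the foot); the middle of the cap is 42 mm above the point. About 160 g. z axis up.
- bottle_in_center (a point): White bottle, round, 112 mm tall: body 48 mm across up to 74 mm, then a plain grey cap 32 mm across from 85 to 112 mm above its foot. Already stands in one of the crate's three cells and stays there. The point is on the axis, half-way up (56 mm above the foot); the middle of the cap is 42 mm above the point. About 160 g. z axis up.
- crate: Loose grey open crate, 200 mm long (x), 72 wide (y), 50 high; walls 4 mm, floor 4 mm. Two dividers make three cells in a row, centres at x = -65, 0, +65 mm, each about 61 x 64 mm inside. Origin: centre of its underside. +x end faces the analyser; push on the outside of the -x end. About 0.45 kg empty, on the bench in the channel.
- loader: Fixed white analyser, 312 mm high, and its channel: two guides 16 mm high, 80 mm apart inside, between which the crate slides on the bench. Origin: on the channel's middle line at the analyser's face (the stop), bench height. x axis along the channel into the analyser; guides from x = -330 to 0 mm. Pushed fully in, the crate's origin is at x = -100 mm; it starts 90 to 125 mm short of that.
- pipette_grip (a point): The pipette to hang, in the round dock: white handle 28 mm across from 9 to 85 mm above the collar's underside, grey button to 97 mm; grey collar 34 mm across, 9 thick; below it a shaft 16 mm across for 45 mm, then 9 mm to the tip, 80 mm under the collar's underside. The point is on the axis in the handle, 55 mm above the collar's underside. 130 g. z axis up.
- dock: Fixed round foot 80 mm across with an upright open tube, 38 mm across outside, 26 mm inside, 92 mm high; the pipette's shaft is in the tube and its collar rests on the rim. The pipette must rise by 80 mm to clear the tube. Origin: centre of the underside.
- rack: Fixed rack, five hooks along its y axis 60 mm apart (-120 to 120 mm), origin at bench height under the middle one. Hook: two level 8 mm prongs, 24 mm gap, tops 125 mm high, open to -x (robot side), front ends turned up to 136 mm high, 25 mm before the centre; cross bar 18 mm behind the centre, no higher than the prongs. Enter from -x, collar above the turned-up ends, then lower. Foot 90 x 360 x 12 mm.
- free_hook (a point): Centre of the one free hook, midway between its prongs at the height of their tops (125 mm above the bench), above a white paper disc on the rack's foot. A hung pipette has the underside of its collar at this height and its handle point 55 mm above it. x axis: the rack's.
- pip1_grip (a point): Pipette hanging in the rack, grey handle 26 mm across, 172 mm from tip to top. The point lies on its axis in the handle, 55 mm above the underside of its collar. Must not be knocked. z axis up along the pipette.
- pip2_grip (a point): Pipette hanging in the rack, white handle 28 mm across, 177 mm from tip to top. The point lies on its axis in the handle, 55 mm above the underside of its collar. Must not be knocked. z axis up along the pipette.
- pip3_grip (a point): Pipette hanging in the rack, white handle 30 mm across, 170 mm from tip to top. The point lies on its axis in the handle, 55 mm above the underside of its collar. Must not be knocked. z axis up along the pipette.
- pip4_grip (a point): Pipette hanging in the rack, grey handle 28 mm across, 177 mm from tip to top. The point lies on its axis in the handle, 55 mm above the underside of its collar. Must not be knocked. z axis up along the pipette.
- beaker: Steel beaker, 72 mm across, 95 mm high, at the far side of the bench; leave alone. Origin: centre of its underside.
- jar: Brown jar, 70 mm across, 90 mm high, at the far side of the bench; leave alone. Origin: centre of its underside.

How it is judged:
On the way, in this order (a step that is already met when the one before it is completed fails the run):
1. both bench bottles stand, let go, in the crate's empty cells (x of bottle_a_center in the frame of crate between -0.1 and 0.1 m and y of bottle_a_center in the frame of crate between -0.036 and 0.036 m and z of bottle_a_center in the frame of crate between 0.054 and 0.066 m and angle between each of bottle_a_center, bottle_b_center, bottle_in_center's own z axis and vertical below 0.12 rad and x of bottle_b_center in the frame of crate between -0.1 and 0.1 m and y of bottle_b_center in the frame of crate between -0.036 and 0.036 m and z of bottle_b_center in the frame of crate between 0.054 and 0.066 m and x of bottle_in_center in the frame of crate between -0.1 and 0.1 m and y of bottle_in_center in the frame of crate between -0.036 and 0.036 m and z of bottle_in_center in the frame of crate between 0.054 and 0.066 m and contact force between each of bottle_a, bottle_b and the fingers below 0.05 N), for 0.2 s.
2. the filled crate is pushed home to within 8 mm of the analyser (x of bottle_a_center in the frame of crate between -0.1 and 0.1 m and y of bottle_a_center in the frame of crate between -0.036 and 0.036 m and z of bottle_a_center in the frame of crate between 0.054 and 0.066 m and angle between each of bottle_a_center, bottle_b_center, bottle_in_center's own z axis and vertical below 0.12 rad and x of bottle_b_center in the frame of crate between -0.1 and 0.1 m and y of bottle_b_center in the frame of crate between -0.036 and 0.036 m and z of bottle_b_center in the frame of crate between 0.054 and 0.066 m and x of bottle_in_center in the frame of crate between -0.1 and 0.1 m and y of bottle_in_center in the frame of crate between -0.036 and 0.036 m and z of bottle_in_center in the frame of crate between 0.054 and 0.066 m and x of crate in the frame of loader between -0.108 and -0.09 m and height (world z) of crate below 0.006 m), for 0.2 s.
3. the pipette hangs in the free hook, let go (horizontal distance between pipette_grip and free_hook below 0.013 m and z of pipette_grip in the frame of free_hook between 0.05 and 0.06 m and angle between pipette_grip's own z axis and vertical below 0.12 rad and contact force between pipette and the fingers below 0.05 N), for 0.2 s.
At the end, for the whole second after the job is handed in: Three bottles stand upright (7 degrees) on the crate floor, one per cell; crate flat on the bench, its end within 8 mm of the analyser; pipette upright (7 degrees) in the free hook, collar within 5 mm of the prongs' height and 13 mm of the hook's centre; all at rest and let go (all of step 2 and horizontal distance between pipette_grip and free_hook below 0.013 m and z of pipette_grip in the frame of free_hook between 0.05 and 0.06 m and angle between pipette_grip's own z axis and vertical below 0.12 rad and linear speed of each of pipette, crate, bottle_a, bottle_b below 0.03 m/s); the robot touches nothing.
It fails at once if a neighbouring pipette is knocked: moved by more than 15 mm at its handle (distance of any of pip1_grip, pip2_grip, pip3_grip, pip4_grip from where it was at the start of the episode above 0.015 m).
It fails at once if the crate is lifted by more than 15 mm (height (world z) of crate above 0.015 m).
It fails at once if a bottle or the pipette is dropped (faster than 0.6 m/s out of the fingers) ((linear speed of bottle_a above 0.6 m/s and contact force between bottle_a and the fingers below 0.05 N) or (linear speed of bottle_b above 0.6 m/s and contact force between bottle_b and the fingers below 0.05 N) or (linear speed of pipette above 0.6 m/s and contact force between pipette and the fingers below 0.05 N)).
It fails at once if the beaker or the jar is moved by more than 30 mm (distance of any of beaker, jar from where it was at the start of the episode above 0.03 m).
It also fails if it takes over 72 s, if anything falls off the work surface, if the arm or the gripper's body presses on something with over 40 N, if the wrist force passes 120 N, or if a joint passes its speed limit or range.

ROBOT

A 7-joint arm with a two-finger parallel gripper is mounted at the origin on the work surface. World frame = base frame: x ahead of the robot, y to its left, z up, the work surface at z = 0. Lengths are in m, angles in rad, forces in N, time in s.
With the tool pointing down it reaches from about 0.4 to 0.85 m from the base axis. Payload 10.4 kg.
Tool frame: the origin (TCP) lies between the finger pads; the fingertips stand 14 mm ahead of it and the grasp point (between the pads) lies 5 mm behind it; z points along the fingers, y is the direction in which the jaws open and shut (so a half turn about z gives the same grasp; the last joint's range is limited). The gripper opens to 87 mm and grips with 3 to 60 N. Pads are 19 mm wide; open, the fingers measure 117 mm over their backs; the gripper's body (75 mm by 190 mm) begins 51 mm behind the grasp point.
Start: joints at [1.094, 0.332, -0.065, 1.46, 0.022, 1.35, -0.088], TCP at [0.274, -0.562, 0.213] pointing down, gripper open.
Joint ranges: [-2.6, 2.6], [-0.5, 2.12], [-1.47, 1.34], [0.16, 2.42], [-1.27, 4.41], [0.06, 2.06], [-2.6, 2.6]. Speed limits (rad/s): [2.22, 2.22, 2.79, 2.79, 3.14, 3.14, 3.14].

INTERFACE

Orientations are given as a unit quaternion [x, y, z, w].
In Python, from bench import readout, camera, calibration, order gives the robot as it stands.
- The arm moves only by the tool apply_moves, never from a script. Its argument "deltas" is a list of rows, each an object with "translation": the shift along the world's x, y, z in m, a list of three; "turn": the turn, a rotation vector about the world's x, y, z in rad, a list of three; "hand": the finger opening in m, from 0 to 0.087. A call has 1 to 5 rows; each row shifts and turns the pose as measured when the row begins; what a row does not reach is not made up. A row lasts 1/10 s, in which the tool goes at most 50 mm and 8.59 degrees, less where a joint would pass 70% of its speed; a pose out of reach is approached as far as the arm can. A call with a gripper value outside its range is refused whole. The fingers move at their own pace and stop on an object; "newtons" is the grip in N (left out, the last holds). Time passes only in rows, so rows that do not move let the fingers close. It gives the time, the measured TCP pose, the force and the opening at its end, in the units of the state.
- readout.read_state(): the state, without advancing time (a new reading comes with each control period).
- camera(name): name is "scene" or "top" or "wrist"; returns the picture (480x640x3 uint8, red, green, blue); there is no depth.
- calibration(name): a dict with "fx", "fy", "cx", "cy" (pixels), "D" ([k1, k2, p1, p2, k3] as OpenCV has them; the pictures are not rectified), "extrinsics" (4x4, takes a point from world to camera coordinates). Camera axes: x right, y down, z forward; pixel columns grow to the right and rows downward; lengths in m; the calibration is good to about 2 mm. A picture is of the moment at which its call begins: read the wrist's pose just before it. calibration takes no time and is no camera call; for the wrist camera it gives the pose at the moment of the call.
- order.close_job(): hands the job in, once; it reports no verdict.
The state is a dict: "time": time; "joint_positions": joint angles; "joint_vel": joint speeds; "joint_torque": joint torques, N m; "ee_pos": TCP position; "eef_rot": TCP orientation; "ft_force": force on the tool from outside, world axes, zero at the start; "torque": the same for the moment, N m; "width": finger opening in m.
Only numpy, scipy, OpenCV 4.12 (cv2) and the standard library are available. Lean on these libraries where they do the work, as an engineer would, in place of code of your own. Each camera call takes 0.05 s, during which the arm holds its last target. There are 200 camera calls.

## Working session

There is one attempt and no reset: what is moved stays moved. The work goes in short steps, Python scripts to look and compute and a tool call to move; the robot and the scene stay as the last step left them, time stands still between calls to the robot, and variables do not carry over. Pictures are saved under pics/ and viewed, about 8 in all and at most 12, crops included, and the job is handed in when it is done.

Besides the shell and the picture viewer there is one more tool, called after "Request:" by a JSON object that holds its "fn" and its "kwargs". apply_moves: Moves the arm, as the interface text tells. Its arguments: {"type":"object","properties":{"deltas":{"type":"array","items":{"type":"object","properties":{"translation":{"type":"array","items":{"type":"number"}},"turn":{"type":"array","items":{"type":"number"}},"hand":{"type":"number"}}}},"newtons":{"type":"number"}},"required":["deltas"]}

```bash
mkdir -p pics; ls; cat > h.py <<'E'
import numpy as np,cv2
from bench import readout,camera,calibration,order
def snap(n,f):
    c=calibration(n); im=camera(n); cv2.imwrite('pics/'+f,im[:,:,::-1]); np.save('pics/'+f+'.npy',np.array(c['extrinsics'])); return im,c
def KD(c): return np.array([[c['fx'],0,c['cx']],[0,c['fy'],c['cy']],[0,0,1.]]),np.array(c['D'],float)
def ray(c,px):
    K,D=KD(c);E=np.array(c['extrinsics']);p=cv2.undistortPoints(np.array(px,float).reshape(-1,1,2),K,D).reshape(-1,2)
    d=np.c_[p,np.ones(len(p))]@E[:3,:3]; return -E[:3,:3].T@E[:3,3],d
def plane(c,px,z):
    o,d=ray(c,px); return o+d*((z-o[2])/d[:,2])[:,None]
def proj(c,P):
    K,D=KD(c);E=np.array(c['extrinsics']);return cv2.projectPoints(np.array(P,float).reshape(-1,1,3),cv2.Rodrigues(E[:3,:3])[0],E[:3,3],K,D)[0].reshape(-1,2)
E
python3 - <<'E'
from h import *
for n in('top','scene'):
    im,c=snap(n,n+'0.png'); o,d=ray(c,[[320,240]]); print(n,o,d)
s=readout.read_state(); print(s['time'],s['ee_pos'],s['eef_rot'],s['width'])
E
```

```text
pics
top [0.41944558 0.01672421 1.38665009] [[ 0.13951718 -0.00888755 -0.99020302]]
scene [ 1.28215281 -0.44410128  1.01180891] [[-0.58085309  0.34504494 -0.73740755]]
0.1 [ 0.27384093 -0.56142611  0.21222919] [ 9.74370845e-01  2.24946800e-01 -1.57625403e-04 -6.06850237e-04] 0.08741618362927575
```

View pics/top0.png

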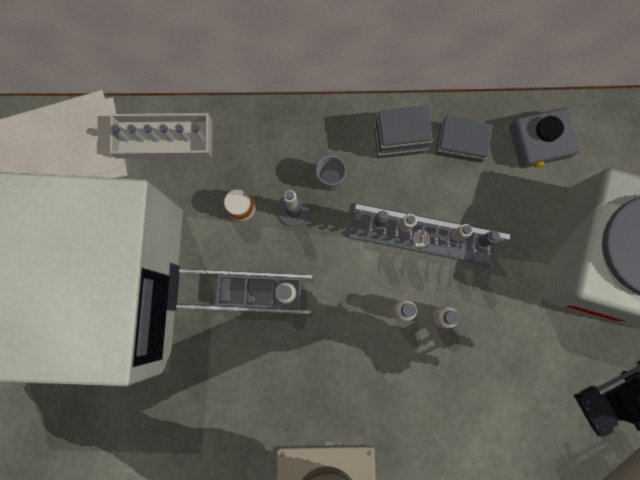

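View pics/scene0.png

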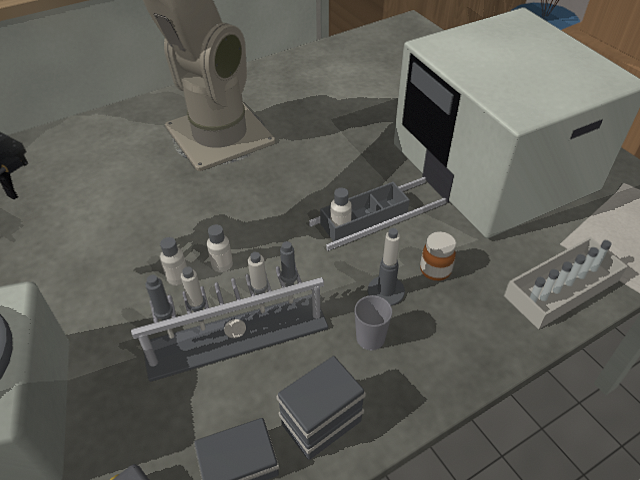

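Top view: the crate is at (259,292) with the bottle in its right-hand cell. The channel runs left to the analyser. Bench bottles are at (406,311) and (448,318), the dock at (292,205), the rack from (350,225) to (505,245), and the paper disc at about (421,239). I'll zoom in and take rough positions.

```bash
python3 - <<'E'
from h import *
im=cv2.imread('pics/top0.png'); cv2.imwrite('pics/top0z.png',cv2.resize(im[170:340,180:520],None,fx=2.35,fy=2.35,interpolation=cv2.INTER_CUBIC))
c=calibration('top')
def r(n,p,z): print(n,plane(c,p,z).round(4).tolist())
r('caps',[[407,311],[448,318]],.112)
r('bottle_in cap',[[287,290]],.112)
r('disc',[[421,239]],.013)
r('guide ends',[[311,276],[310,312],[178,271],[176,307]],.016)
r('crate corners',[[218,275],[301,275],[301,309],[217,309]],.05)
r('pip top',[[291,195]],.189)
r('dock',[[294,213]],.0)
E
```

```text
caps [[0.433, -0.1901, 0.112], [0.4161, -0.2823, 0.112]]
bottle_in cap [[0.4847, 0.0826, 0.112]]
disc [[0.6118, -0.2477, 0.013]]
guide ends [[0.5231, 0.028, 0.016], [0.4351, 0.0317, 0.016], [0.5406, 0.3551, 0.016], [0.4527, 0.3581, 0.016]]
crate corners [[0.5264, 0.2511, 0.05], [0.5233, 0.0518, 0.05], [0.4421, 0.0527, 0.05], [0.4454, 0.2526, 0.05]]
pip top [[0.689, 0.0682, 0.189]]
dock [[0.6849, 0.0691, 0.0]]
```

View pics/top0z.png

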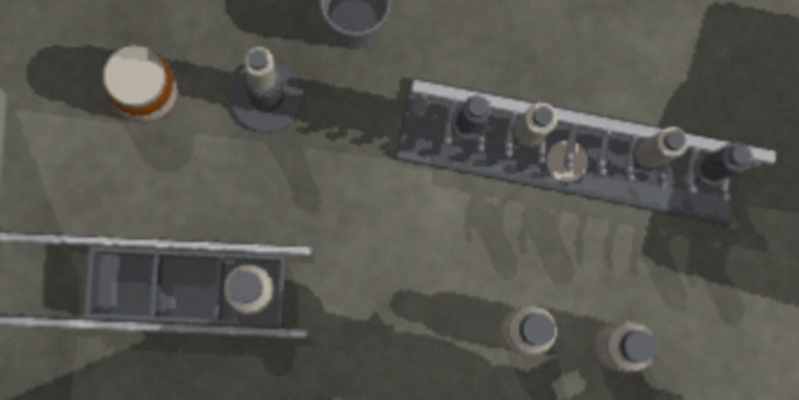

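Zoomed crop: caps are at (537,328) and (639,346), the cap in the crate at (246,285), and the disc at (567,161), which is the middle hook. The pipette button is at (259,60). I'll refine these numbers and then start moving.

```bash
python3 - <<'E'
from h import *
c=calibration('top')
def r(n,p,z): 
    p=np.array(p)/2.35+[180,170]; q=plane(c,p,z); print(n,q.round(4).tolist()); return q
r('caps',[[537,328],[639,346],[246,285]],.112)
r('caps in crate',[[246,285]],.116)
r('disc',[[567,161]],.012)
q=r('rack foot front',[[398,157],[730,220]],.012);d=q[0]-q[1];print(np.degrees(np.arctan2(-d[0],d[1])))
r('foot mid',[(q[0]+q[1])[:2]*0],.012)
r('button',[[259,60]],.189)
r('dock foot',[[266,95]],.005)
r('crate TL TR BL BR outer',[[92,249],[284,258],[87,318],[281,327]],.05)
r('pips',[[477,104],[542,118],[673,140],[739,157]],.22)
r('guide',[[308,250],[305,333],[0,238],[0,321]],.016)
E
```

```text
caps [[0.4362, -0.1937, 0.112], [0.4177, -0.2912, 0.112], [0.4818, 0.0879, 0.112]]
caps in crate [[0.4816, 0.0876, 0.116]]
disc [[0.6132, -0.2486, 0.012]]
rack foot front [[0.6201, -0.0692, 0.012], [0.5478, -0.4173, 0.012]]
-11.72856141492544
foot mid [[0.7969, 0.3554, 0.012]]
button [[0.6879, 0.0699, 0.189]]
dock foot [[0.6906, 0.0709, 0.005]]
crate TL TR BL BR outer [[0.5241, 0.2483, 0.05], [0.5118, 0.0523, 0.05], [0.4541, 0.2526, 0.05], [0.4418, 0.0561, 0.05]]
pips [[0.6373, -0.129, 0.22], [0.6235, -0.1874, 0.22], [0.6016, -0.3046, 0.22], [0.5852, -0.3629, 0.22]]
guide [[0.5222, 0.0279, 0.016], [0.4358, 0.0322, 0.016], [0.5398, 0.3502, 0.016], [0.4535, 0.3485, 0.016]]
```

Request:
{"fn": "apply_moves", "kwargs": {"deltas": [{"translation": [0.01,0.05,0.01],"turn": [0,0,0.14],"hand": 0.087},{"translation": [0.01,0.05,0.01],"turn": [0,0,0.14],"hand": 0.087},{"translation": [0.02,0.045,0.01],"turn": [0,0,0.14],"hand": 0.087},{"translation": [0.02,0.045,0.01],"turn": [0,0,0.14],"hand": 0.087},{"translation": [0.02,0.045,0],"turn": [0,0,0.14],"hand": 0.087}]}}

```text
time: 0.6
ee_pos: [0.3478, -0.3277, 0.2475]
eef_rot: [0.835, 0.551, -0.004, -0.003]
ft_force: [1.5, -0.5, 1.3]
width: 0.0865
```

Request:
{"fn": "apply_moves", "kwargs": {"deltas": [{"translation": [0.035,0.018,0],"turn": [0,0,0.14],"hand": 0.087},{"translation": [0.025,0.015,0],"turn": [0,0,0.14],"hand": 0.087},{"translation": [0.01,0.003,0],"turn": [0,0,0.07],"hand": 0.087},{"translation": [0,0,0],"turn": [0,0,0],"hand": 0.087}]}}

```text
time: 1.0
ee_pos: [0.4225, -0.2819, 0.248]
eef_rot: [0.716, 0.698, -0.004, -0.002]
ft_force: [-0.4, -0.1, -0.4]
width: 0.0869
```

```bash
python3 - <<'E'
from h import *
s=readout.read_state(); print(s['ee_pos'],s['eef_rot'],s['joint_positions'])
im,c=snap('wrist','w0.png'); o,d=ray(c,[[320,240]]);print(o,d)
print(proj(c,[[.4177,-.2912,.112],[.4362,-.1937,.112]]))
E
```

```text
[ 0.42248916 -0.28187456  0.24801643] [ 0.71604563  0.69804024 -0.00386482 -0.00188166] [ 0.84829121  0.08170825 -0.3732316   1.69013812  0.03655886  1.38149219
  0.4436484 ]
[ 0.42593362 -0.21249083  0.4196346 ] [[-0.01225805 -0.24326905 -0.96996361]]
[[314.32210678 242.11749716]
 [336.66156261 107.56204002]]
```

View pics/w0.png

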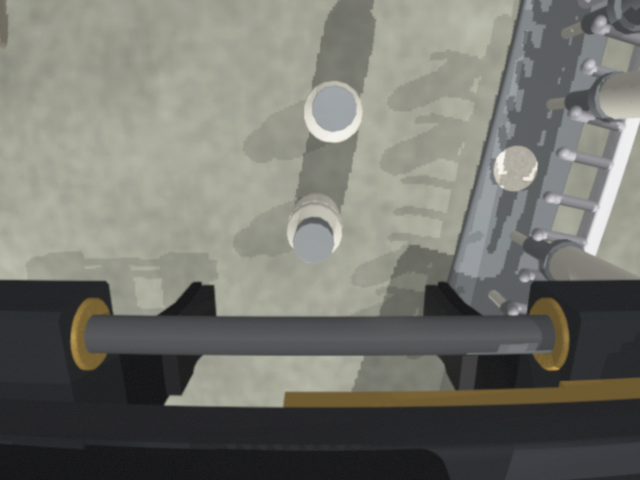

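The wrist view shows the caps at (313,240) and (334,107). That is within 3 px of their projections, so the positions hold to about 1.5 mm. The disc is at (515,168). I'm descending on bottle B.

Request:
{"fn": "apply_moves", "kwargs": {"deltas": [{"translation": [-0.0055,-0.008,-0.03],"turn": [0,0,0],"hand": 0.087},{"translation": [0,0,-0.045],"turn": [0,0,0],"hand": 0.087},{"translation": [0,0,-0.04],"turn": [0,0,0],"hand": 0.087},{"translation": [0,0,-0.025],"turn": [0,0,0],"hand": 0.087},{"translation": [0,0,0],"turn": [0,0,0],"hand": 0.087}]}}

```text
time: 1.55
ee_pos: [0.4107, -0.2948, 0.1041]
eef_rot: [0.724, 0.689, -0.005, -0.001]
ft_force: [-0.5, -0.6, 0.9]
width: 0.0867
```

Request:
{"fn": "apply_moves", "kwargs": {"deltas": [{"translation": [0.006,0.005,-0.006],"turn": [0,0,0.02],"hand": 0.087},{"translation": [0,0,0],"turn": [0,0,0],"hand": 0.087}]}}

```text
time: 1.75
ee_pos: [0.4165, -0.2909, 0.0994]
eef_rot: [0.718, 0.696, -0.005, -0.001]
ft_force: [0.6, 0.0, 0.0]
width: 0.087
```

Request:
{"fn": "apply_moves", "kwargs": {"deltas": [{"translation": [0,0,0],"turn": [0,0,0],"hand": 0.025},{"translation": [0,0,0],"turn": [0,0,0],"hand": 0.025},{"translation": [0,0,0],"turn": [0,0,0],"hand": 0.025},{"translation": [0,0,0],"turn": [0,0,0],"hand": 0.025},{"translation": [0,0,0],"turn": [0,0,0],"hand": 0.025}], "newtons": 20}}

```text
time: 2.25
ee_pos: [0.4187, -0.2925, 0.1037]
eef_rot: [0.719, 0.695, -0.005, 0.003]
ft_force: [-0.3, 0.1, -0.2]
width: 0.0545
```

Request:
{"fn": "apply_moves", "kwargs": {"deltas": [{"translation": [-0.001,0.001,-0.005],"turn": [-0.008,0,0],"hand": 0.025},{"translation": [0,0,0],"turn": [0,0,0],"hand": 0.025},{"translation": [0,0,0],"turn": [0,0,0],"hand": 0.025},{"translation": [0,0,0],"turn": [0,0,0],"hand": 0.025}]}}

```text
time: 2.65
ee_pos: [0.4175, -0.2913, 0.0983]
eef_rot: [0.719, 0.695, -0.008, 0.006]
ft_force: [-0.6, -0.8, 0.8]
width: 0.0306
```

Request:
{"fn": "apply_moves", "kwargs": {"deltas": [{"translation": [0,0,0],"turn": [0,0,0],"hand": 0.025},{"translation": [0,0,0.02],"turn": [0,0,0],"hand": 0.025},{"translation": [0,0,0.045],"turn": [0,0,0],"hand": 0.025},{"translation": [0,0,0.05],"turn": [0,0,0],"hand": 0.025},{"translation": [0,0,0.05],"turn": [0,0,0],"hand": 0.025}]}}

```text
time: 3.15
ee_pos: [0.412, -0.2879, 0.2598]
eef_rot: [0.719, 0.695, -0.009, -0.003]
ft_force: [0.9, -1.9, -1.5]
width: 0.0308
```

Request:
{"fn": "apply_moves", "kwargs": {"deltas": [{"translation": [0,0.03,0],"turn": [0,0,0],"hand": 0.025},{"translation": [0.01,0.045,0],"turn": [0,0,0],"hand": 0.025},{"translation": [0.01,0.045,0],"turn": [0,0,0],"hand": 0.025},{"translation": [0.01,0.045,0],"turn": [0,0,0],"hand": 0.025},{"translation": [0.01,0.045,0],"turn": [0,0,0],"hand": 0.025}]}}

```text
time: 3.65
ee_pos: [0.4527, -0.0791, 0.2671]
eef_rot: [0.723, 0.69, -0.008, 0.004]
ft_force: [1.3, 0.3, -1.3]
width: 0.0308
```

Request:
{"fn": "apply_moves", "kwargs": {"deltas": [{"translation": [0.008,0.045,0],"turn": [0,0,0],"hand": 0.025},{"translation": [0.008,0.045,0],"turn": [0,0,0],"hand": 0.025},{"translation": [0.008,0.045,0],"turn": [0,0,0],"hand": 0.025},{"translation": [0.008,0.04,0],"turn": [0,0,0],"hand": 0.025},{"translation": [0,0.02,0],"turn": [0,0,0],"hand": 0.025}]}}

```text
time: 4.15
ee_pos: [0.4836, 0.1278, 0.2667]
eef_rot: [0.722, 0.692, -0.008, 0.003]
ft_force: [0.7, -0.3, -1.7]
width: 0.0303
```

```bash
python3 - <<'E'
from h import *
im,c=snap('wrist','w1.png');s=readout.read_state(); print(s['ee_pos'])
u=np.array([.0535,.9986]);v=np.array([.9986,-.0535]);o=np.array([.4845,.1525])
P=[[*(o+a*u+b*v),.05] for a in(-100,-32.5,32.5,100) for b in (-36,36) for a,b in [(a/1000,b/1000)]]
print(proj(c,P).round())
E
```

```text
[0.48286337 0.13051889 0.2666991 ]
[[283. 283.]
 [359. 182.]
 [282. 216.]
 [359. 182.]
 [281. 146.]
 [359. 182.]
 [280.  67.]
 [359. 182.]]
```

View pics/w1.png

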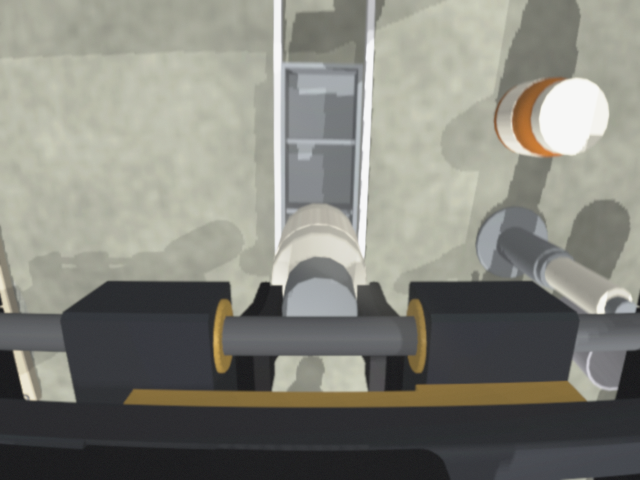

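Crate corners are at (284,64) and (361,67), with dividers at rows 141 and 210. This is close to the prediction.

```bash
python3 - <<'E'
from h import *
c=calibration('wrist'); c['extrinsics']=np.load('pics/w1.png.npy')
print(plane(c,[[284,64],[362,66],[323,65],[321,141],[320,210],[284,141],[358,141]],.05).round(4))
E
```

```text
[[0.4576 0.2567 0.05  ]
 [0.5253 0.2521 0.05  ]
 [0.4914 0.2543 0.05  ]
 [0.4869 0.1893 0.05  ]
 [0.4833 0.1261 0.05  ]
 [0.4535 0.1908 0.05  ]
 [0.5203 0.188  0.05  ]]
```

Request:
{"fn": "apply_moves", "kwargs": {"deltas": [{"translation": [0.003,0.045,0],"turn": [0,0,0],"hand": 0.025},{"translation": [0.002,0.044,0],"turn": [0,0,0],"hand": 0.025},{"translation": [0,0,-0.03],"turn": [0,0,0],"hand": 0.025},{"translation": [0,0,-0.04],"turn": [0,0,0],"hand": 0.025},{"translation": [0,0,0],"turn": [0,0,0],"hand": 0.025}]}}

```text
time: 4.7
ee_pos: [0.4869, 0.2218, 0.1941]
eef_rot: [0.721, 0.693, -0.008, 0.002]
ft_force: [-1.0, -1.1, -2.3]
width: 0.0302
```

Request:
{"fn": "apply_moves", "kwargs": {"deltas": [{"translation": [0.001,-0.001,-0.03],"turn": [0,0,0],"hand": 0.025},{"translation": [0.001,-0.001,-0.025],"turn": [0,0,0],"hand": 0.025},{"translation": [0,0,-0.02],"turn": [0,0,0],"hand": 0.025},{"translation": [0,0,-0.005],"turn": [0,0,0],"hand": 0.025}]}}

```text
time: 5.1
ee_pos: [0.4917, 0.2184, 0.1175]
eef_rot: [0.722, 0.692, -0.006, 0.003]
ft_force: [-0.4, -0.2, -2.1]
width: 0.0306
```

Request:
{"fn": "apply_moves", "kwargs": {"deltas": [{"translation": [-0.003,0.001,-0.008],"turn": [0,0,0],"hand": 0.025},{"translation": [0,0,-0.004],"turn": [0,0,0],"hand": 0.025},{"translation": [0,0,-0.002],"turn": [0,0,0],"hand": 0.025}]}}

```text
time: 5.4
ee_pos: [0.4905, 0.2193, 0.1062]
eef_rot: [0.723, 0.691, -0.005, 0.004]
ft_force: [-1.3, 0.6, -2.4]
width: 0.0303
```

Request:
{"fn": "apply_moves", "kwargs": {"deltas": [{"translation": [-0.001,0,-0.003],"turn": [0,0,0],"hand": 0.025},{"translation": [0,0,-0.002],"turn": [0,0,0],"hand": 0.025}]}}

```text
time: 5.6
ee_pos: [0.4902, 0.2197, 0.1024]
eef_rot: [0.723, 0.691, -0.004, 0.005]
ft_force: [-1.7, 0.2, 8.2]
width: 0.0307
```

Request:
{"fn": "apply_moves", "kwargs": {"deltas": [{"translation": [0,0,0],"turn": [0,0,0],"hand": 0.06},{"translation": [0,0,0],"turn": [0,0,0],"hand": 0.06},{"translation": [0,0,0],"turn": [0,0,0],"hand": 0.06},{"translation": [0,0,0.01],"turn": [0,0,0],"hand": 0.07},{"translation": [0,0,0.04],"turn": [0,0,0],"hand": 0.087}]}}

```text
time: 6.1
ee_pos: [0.4884, 0.2186, 0.1509]
eef_rot: [0.722, 0.691, -0.006, 0.004]
ft_force: [0.4, -0.3, 0.5]
width: 0.0625
```

Request:
{"fn": "apply_moves", "kwargs": {"deltas": [{"translation": [0,0,0.05],"turn": [0,0,0],"hand": 0.087},{"translation": [0,-0.04,0.04],"turn": [0,0,0],"hand": 0.087},{"translation": [-0.007,-0.045,0],"turn": [0,0,0],"hand": 0.087},{"translation": [-0.007,-0.045,0],"turn": [0,0,0],"hand": 0.087},{"translation": [-0.007,-0.045,0],"turn": [0,0,0],"hand": 0.087}]}}

```text
time: 6.6
ee_pos: [0.4673, 0.0532, 0.2486]
eef_rot: [0.717, 0.697, -0.0, 0.005]
ft_force: [0.5, -0.6, 0.0]
width: 0.0867
```

Request:
{"fn": "apply_moves", "kwargs": {"deltas": [{"translation": [-0.007,-0.045,0],"turn": [0,0,0],"hand": 0.087},{"translation": [-0.007,-0.045,0],"turn": [0,0,0],"hand": 0.087},{"translation": [-0.007,-0.045,0],"turn": [0,0,0],"hand": 0.087},{"translation": [-0.007,-0.045,0],"turn": [0,0,0],"hand": 0.087},{"translation": [-0.007,-0.045,0],"turn": [0,0,0],"hand": 0.087}]}}

```text
time: 7.1
ee_pos: [0.4299, -0.1796, 0.2548]
eef_rot: [0.716, 0.698, 0.001, 0.009]
ft_force: [1.4, -0.4, 0.2]
width: 0.0867
```

Request:
{"fn": "apply_moves", "kwargs": {"deltas": [{"translation": [0.004,-0.013,-0.02],"turn": [0,0,0],"hand": 0.087},{"translation": [0,0,-0.045],"turn": [0,0,0],"hand": 0.087},{"translation": [0,0,-0.045],"turn": [0,0,0],"hand": 0.087},{"translation": [0,0,-0.03],"turn": [0,0,0],"hand": 0.087},{"translation": [0,0,0],"turn": [0,0,0],"hand": 0.087}]}}

```text
time: 7.6
ee_pos: [0.4328, -0.2014, 0.1159]
eef_rot: [0.72, 0.693, 0.002, 0.013]
ft_force: [0.4, 0.1, -0.0]
width: 0.0868
```

Request:
{"fn": "apply_moves", "kwargs": {"deltas": [{"translation": [0.002,0.008,-0.009],"turn": [0.016,0.021,0],"hand": 0.087},{"translation": [0,0,-0.008],"turn": [0,0,0],"hand": 0.06},{"translation": [0,0,0],"turn": [0,0,0],"hand": 0.06}]}}

```text
time: 7.9
ee_pos: [0.4369, -0.1939, 0.1029]
eef_rot: [0.72, 0.694, 0.001, 0.002]
ft_force: [-0.3, 0.5, 0.1]
width: 0.0779
```

Request:
{"fn": "apply_moves", "kwargs": {"deltas": [{"translation": [-0.002,0,-0.005],"turn": [0,0,0],"hand": 0.025},{"translation": [0,0,0],"turn": [0,0,0],"hand": 0.025},{"translation": [0,0,0],"turn": [0,0,0],"hand": 0.025},{"translation": [0,0,0],"turn": [0,0,0],"hand": 0.025}]}}

```text
time: 8.3
ee_pos: [0.4362, -0.1952, 0.101]
eef_rot: [0.72, 0.694, 0.002, 0.005]
ft_force: [-0.7, -0.0, 0.1]
width: 0.0472
```

Request:
{"fn": "apply_moves", "kwargs": {"deltas": [{"translation": [-0.001,0.001,-0.003],"turn": [0,0,0],"hand": 0.025},{"translation": [0,0,0],"turn": [0,0,0],"hand": 0.025},{"translation": [0,0,0],"turn": [0,0,0],"hand": 0.025},{"translation": [0,0,0],"turn": [0,0,0],"hand": 0.025}]}}

```text
time: 8.7
ee_pos: [0.4351, -0.1943, 0.0981]
eef_rot: [0.72, 0.694, 0.002, 0.005]
ft_force: [-0.1, -0.2, 0.6]
width: 0.0305
```

Request:
{"fn": "apply_moves", "kwargs": {"deltas": [{"translation": [0,0,0],"turn": [0,0,0],"hand": 0.025},{"translation": [0,0,0.02],"turn": [0,0,0],"hand": 0.025},{"translation": [0,0,0.045],"turn": [0,0,0],"hand": 0.025},{"translation": [0,0,0.05],"turn": [0,0,0],"hand": 0.025},{"translation": [0,0,0.05],"turn": [0,0,0],"hand": 0.025}]}}

```text
time: 9.2
ee_pos: [0.4296, -0.1918, 0.2605]
eef_rot: [0.72, 0.694, -0.0, -0.002]
ft_force: [0.6, -0.7, -1.5]
width: 0.0304
```

Request:
{"fn": "apply_moves", "kwargs": {"deltas": [{"translation": [0.005,0.03,0],"turn": [0,0,0],"hand": 0.025},{"translation": [0.008,0.045,0],"turn": [0,0,0],"hand": 0.025},{"translation": [0.008,0.045,0],"turn": [0,0,0],"hand": 0.025},{"translation": [0.008,0.045,0],"turn": [0,0,0],"hand": 0.025},{"translation": [0.008,0.045,0],"turn": [0,0,0],"hand": 0.025}]}}

```text
time: 9.7
ee_pos: [0.4686, 0.0174, 0.2684]
eef_rot: [0.725, 0.689, 0.002, 0.004]
ft_force: [0.8, -0.2, -1.2]
width: 0.0304
```

Request:
{"fn": "apply_moves", "kwargs": {"deltas": [{"translation": [0.006,0.045,0],"turn": [0,0,0],"hand": 0.025},{"translation": [0.004,0.045,0],"turn": [0,0,0],"hand": 0.025},{"translation": [0.003,0.03,0],"turn": [0,0,0],"hand": 0.025},{"translation": [0,0,0],"turn": [0,0,0],"hand": 0.025}]}}

```text
time: 10.1
ee_pos: [0.4801, 0.1495, 0.2688]
eef_rot: [0.722, 0.692, 0.003, 0.004]
ft_force: [-0.1, -0.1, -1.8]
width: 0.0303
```

```bash
python3 - <<'E'
from h import *
im,c=snap('wrist','w2.png'); print(readout.read_state()['ee_pos']); 
print(proj(c,[[.4885,.220,.116],[.4576,.2567,.05],[.5253,.2521,.05]]).round())
E
```

```text
[0.48025486 0.14746058 0.2686404 ]
[[324. 134.]
 [286.  93.]
 [362.  96.]]
```

View pics/w2.png

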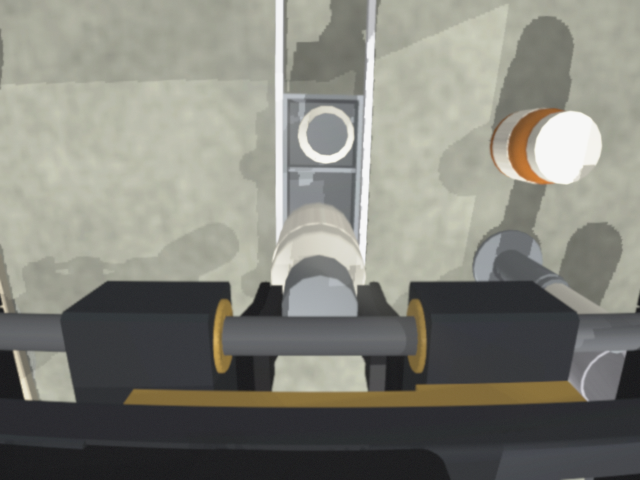

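Bottle B stands upright in the far cell at (326,134), and the crate corners are where predicted, so it hasn't shifted. Placing A.

Request:
{"fn": "apply_moves", "kwargs": {"deltas": [{"translation": [0.004,0.007,0],"turn": [0,0,0],"hand": 0.025},{"translation": [0,0,-0.03],"turn": [0,0,0],"hand": 0.025},{"translation": [0,0,-0.045],"turn": [0,0,0],"hand": 0.025},{"translation": [0,0,-0.02],"turn": [0,0,0],"hand": 0.025},{"translation": [0,0,0],"turn": [0,0,0],"hand": 0.025}]}}

```text
time: 10.65
ee_pos: [0.4866, 0.1503, 0.1709]
eef_rot: [0.725, 0.688, 0.003, 0.006]
ft_force: [0.0, -0.2, -1.0]
width: 0.0304
```

Request:
{"fn": "apply_moves", "kwargs": {"deltas": [{"translation": [-0.001,0.005,-0.015],"turn": [0.006,0.012,0],"hand": 0.025},{"translation": [0,0,-0.02],"turn": [0,0,0],"hand": 0.025},{"translation": [0,0,-0.015],"turn": [0,0,0],"hand": 0.025},{"translation": [0,0,-0.004],"turn": [0,0,0],"hand": 0.025}]}}

```text
time: 11.05
ee_pos: [0.4889, 0.153, 0.1189]
eef_rot: [0.728, 0.686, 0.002, 0.001]
ft_force: [0.3, 0.2, -2.0]
width: 0.0303
```

Request:
{"fn": "apply_moves", "kwargs": {"deltas": [{"translation": [-0.003,0.002,-0.008],"turn": [0,0,0],"hand": 0.025},{"translation": [0,0,-0.004],"turn": [0,0,0],"hand": 0.025},{"translation": [0,0,-0.003],"turn": [0,0,0],"hand": 0.025}]}}

```text
time: 11.35
ee_pos: [0.4869, 0.155, 0.1047]
eef_rot: [0.728, 0.686, 0.002, 0.001]
ft_force: [0.4, 0.4, -0.8]
width: 0.0305
```

Request:
{"fn": "apply_moves", "kwargs": {"deltas": [{"translation": [0,0,-0.003],"turn": [0,0,0],"hand": 0.025},{"translation": [0,0,-0.001],"turn": [0,0,0],"hand": 0.025}]}}

```text
time: 11.55
ee_pos: [0.4878, 0.1558, 0.1021]
eef_rot: [0.728, 0.686, 0.003, 0.002]
ft_force: [-2.8, 0.0, 13.4]
width: 0.0307
```

Request:
{"fn": "apply_moves", "kwargs": {"deltas": [{"translation": [0,0,0],"turn": [0,0,0],"hand": 0.055},{"translation": [0,0,0],"turn": [0,0,0],"hand": 0.055},{"translation": [0,0,0],"turn": [0,0,0],"hand": 0.055},{"translation": [0,0,0.01],"turn": [0,0,0],"hand": 0.055},{"translation": [0,0,0.04],"turn": [0,0,0],"hand": 0.05}]}}

```text
time: 12.05
ee_pos: [0.486, 0.155, 0.1507]
eef_rot: [0.728, 0.686, 0.001, 0.0]
ft_force: [0.1, -0.5, 0.1]
width: 0.0512
```

Request:
{"fn": "apply_moves", "kwargs": {"deltas": [{"translation": [0,0,0.045],"turn": [0,0,0],"hand": 0.03},{"translation": [0,-0.04,0.03],"turn": [0,0,0],"hand": 0.03},{"translation": [-0.003,-0.045,0],"turn": [0.13,0,0],"hand": 0.03},{"translation": [-0.003,-0.045,0],"turn": [0.13,0,0],"hand": 0.03},{"translation": [-0.003,-0.045,0],"turn": [0.13,0,0],"hand": 0.03}]}}

```text
time: 12.55
ee_pos: [0.4792, -0.0026, 0.2392]
eef_rot: [0.706, 0.683, 0.136, -0.129]
ft_force: [1.2, -0.3, 0.1]
width: 0.0308
```

Request:
{"fn": "apply_moves", "kwargs": {"deltas": [{"translation": [0,0,-0.02],"turn": [0.13,0,0],"hand": 0.03},{"translation": [0,0,0],"turn": [0,0,0],"hand": 0.03}]}}

```text
time: 12.75
ee_pos: [0.4798, -0.0141, 0.2196]
eef_rot: [0.701, 0.666, 0.185, -0.174]
ft_force: [-0.8, 0.3, -0.1]
width: 0.0298
```

```bash
python3 - <<'E'
from h import *
from scipy.spatial.transform import Rotation as R
s=readout.read_state(); print(s['ee_pos'],R.from_quat(s['eef_rot']).as_matrix().round(3))
im,c=snap('wrist','w3.png')
E
```

```text
[ 0.47979799 -0.01414536  0.2195588 ] [[ 0.044  0.999  0.027]
 [ 0.87  -0.052  0.49 ]
 [ 0.49   0.002 -0.872]]
```

View pics/w3.png

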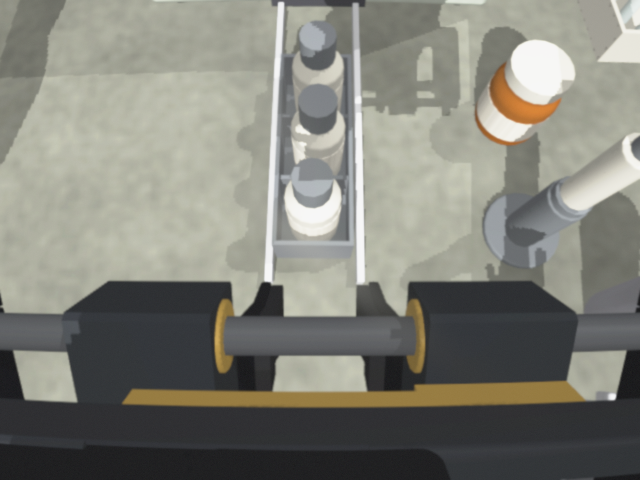

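All three bottles stand in their cells, with caps at (318,37), (318,101) and (311,177). The crate's near end has its top edge at row 243, around column 314. The guide ends are at (269,283) and (361,283).

```bash
python3 - <<'E'
from h import *
c=calibration('wrist'); c['extrinsics']=np.load('pics/w3.png.npy')
print(plane(c,[[274,243],[354,243],[314,243]],.05).round(4),plane(c,[[269,282],[361,282]],.016).round(4),plane(c,[[314,257]],0).round(4),plane(c,[[315,6]],0).round(4))
E
```

```text
[[0.4447 0.0585 0.05  ]
 [0.5144 0.0549 0.05  ]
 [0.4795 0.0567 0.05  ]] [[0.4358 0.0303 0.016 ]
 [0.5217 0.0259 0.016 ]] [[0.479  0.0558 0.    ]] [[0.4951 0.3669 0.    ]]
```

Request:
{"fn": "apply_moves", "kwargs": {"deltas": [{"translation": [0,-0.005,-0.045],"turn": [0,0,0],"hand": 0.03},{"translation": [0,0,-0.045],"turn": [0,0,0],"hand": 0.03},{"translation": [0,0,-0.045],"turn": [0,0,0],"hand": 0.03},{"translation": [0,0,-0.025],"turn": [0,0,0],"hand": 0.03},{"translation": [0,0,0],"turn": [0,0,0],"hand": 0.03}]}}

```text
time: 13.3
ee_pos: [0.4869, -0.0102, 0.0664]
eef_rot: [0.695, 0.677, 0.183, -0.163]
ft_force: [-0.4, -0.8, 0.6]
width: 0.0301
```

Request:
{"fn": "apply_moves", "kwargs": {"deltas": [{"translation": [-0.004,0,-0.02],"turn": [0,0,0],"hand": 0.03},{"translation": [-0.002,0.005,-0.009],"turn": [0,0,0],"hand": 0.03},{"translation": [0,0.02,0],"turn": [0,0,0],"hand": 0.03}]}}

```text
time: 13.6
ee_pos: [0.4855, 0.0174, 0.0431]
eef_rot: [0.693, 0.679, 0.183, -0.158]
ft_force: [0.4, 0.1, -0.1]
width: 0.03
```

Request:
{"fn": "apply_moves", "kwargs": {"deltas": [{"translation": [-0.005,0.01,-0.006],"turn": [0,0,0],"hand": 0.03},{"translation": [0,0.008,0],"turn": [0,0,0],"hand": 0.03},{"translation": [0,0.008,0],"turn": [0,0,0],"hand": 0.03},{"translation": [0,0.008,0],"turn": [0,0,0],"hand": 0.03}]}}

```text
time: 14.0
ee_pos: [0.4821, 0.0586, 0.0411]
eef_rot: [0.69, 0.682, 0.184, -0.157]
ft_force: [-0.4, -2.7, 2.5]
width: 0.0303
```

Request:
{"fn": "apply_moves", "kwargs": {"deltas": [{"translation": [0,0.01,-0.003],"turn": [0,0,0],"hand": 0.03},{"translation": [0,0.01,0],"turn": [0,0,0],"hand": 0.03},{"translation": [0.001,0.01,-0.001],"turn": [0,0,0],"hand": 0.03},{"translation": [0.001,0.01,0],"turn": [0,0,0],"hand": 0.03},{"translation": [0,0.01,0],"turn": [0,0,0],"hand": 0.03}]}}

```text
time: 14.5
ee_pos: [0.491, 0.0988, 0.0413]
eef_rot: [0.694, 0.68, 0.184, -0.147]
ft_force: [-4.5, -10.6, 8.7]
width: 0.03
```

Request:
{"fn": "apply_moves", "kwargs": {"deltas": [{"translation": [-0.004,0.008,-0.004],"turn": [0,0,0],"hand": 0.03},{"translation": [0,0.01,-0.001],"turn": [0,0,0],"hand": 0.03},{"translation": [0,0.01,0],"turn": [0,0,0],"hand": 0.03}]}}

```text
time: 14.8
ee_pos: [0.4922, 0.1107, 0.0408]
eef_rot: [0.7, 0.677, 0.181, -0.139]
ft_force: [-14.9, -23.9, 22.8]
width: 0.03
```

Force has risen to 24 N and the crate may be binding. I'm backing off to re-centre and look.

Request:
{"fn": "apply_moves", "kwargs": {"deltas": [{"translation": [0,-0.01,0],"turn": [0,0,0],"hand": 0.01},{"translation": [-0.004,-0.01,0],"turn": [0.03,0,0],"hand": 0.0},{"translation": [-0.004,0,0],"turn": [0,0,0],"hand": 0.0}]}}

```text
time: 15.1
ee_pos: [0.4854, 0.0894, 0.0423]
eef_rot: [0.698, 0.674, 0.191, -0.148]
ft_force: [-0.1, 0.0, 0.6]
width: 0.0137
```

```bash
python3 - <<'E'
from h import *
from scipy.spatial.transform import Rotation as R
im,c=snap('wrist','w4.png');s=readout.read_state(); print(s['ee_pos'],s['ft_force'],R.from_quat(s['eef_rot']).as_matrix().round(3))
im2,c2=snap('scene','s1.png')
cr=cv2.resize(im2[150:270,290:470],None,fx=2.6667,fy=2.6667); o=np.zeros((320+480*0+0,480,3),np.uint8)
w=cv2.resize(im[:240,160:480],(427,320)); cv2.imwrite('pics/w4c.png',np.hstack([w,cr])[:,:,::-1][:, :])
print(np.hstack([w,cr]).shape)
E
```

```text
[0.48472743 0.09062014 0.04245451] [-0.16607241  0.22511354  0.29989014] [[ 0.017  0.998  0.067]
 [ 0.885 -0.046  0.464]
 [ 0.466  0.051 -0.884]]
(320, 907, 3)
```

View pics/w4c.png

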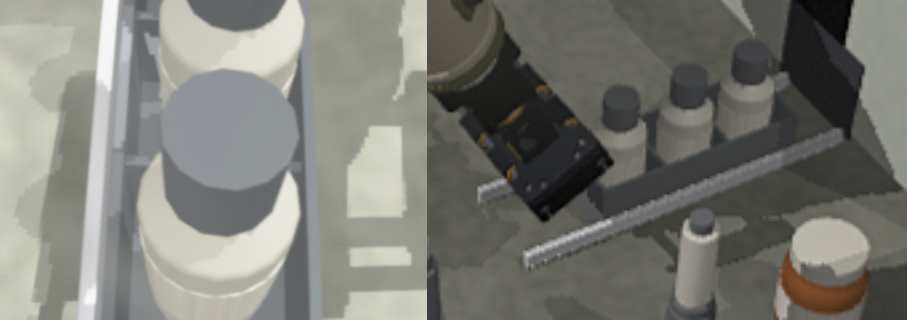

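The crate is still about 30 mm short. All bottles are upright, and the crate's right side is hugging the +x guide, so my push had drifted to +x. I'll push again, centred and square.

Request:
{"fn": "apply_moves", "kwargs": {"deltas": [{"translation": [-0.004,0,-0.003],"turn": [0.04,0.07,0],"hand": 0.0},{"translation": [-0.001,0.008,-0.001],"turn": [0,0,0],"hand": 0.0},{"translation": [0,0.008,0],"turn": [0,0,0],"hand": 0.0}]}}

```text
time: 15.5
ee_pos: [0.4801, 0.1096, 0.0388]
eef_rot: [0.7, 0.666, 0.179, -0.185]
ft_force: [-4.3, -11.0, 7.4]
width: 0.0007
```

Request:
{"fn": "apply_moves", "kwargs": {"deltas": [{"translation": [-0.002,0.008,-0.001],"turn": [0,0,0],"hand": 0.0},{"translation": [-0.002,0.01,-0.001],"turn": [0,0,0],"hand": 0.0},{"translation": [-0.002,0.01,-0.001],"turn": [0,0,0],"hand": 0.0}]}}

```text
time: 15.8
ee_pos: [0.4798, 0.1363, 0.0386]
eef_rot: [0.702, 0.666, 0.182, -0.177]
ft_force: [-1.3, -11.1, 11.3]
width: 0.0008
```

Request:
{"fn": "apply_moves", "kwargs": {"deltas": [{"translation": [-0.001,0.008,-0.001],"turn": [0,0,0],"hand": 0.0},{"translation": [-0.001,0.008,-0.001],"turn": [0,0,0],"hand": 0.0}]}}

```text
time: 16.0
ee_pos: [0.4809, 0.1522, 0.0387]
eef_rot: [0.702, 0.667, 0.184, -0.172]
ft_force: [-1.2, -10.9, 10.7]
width: 0.0004
```

Request:
{"fn": "apply_moves", "kwargs": {"deltas": [{"translation": [-0.001,0.006,-0.001],"turn": [0,0,0],"hand": 0.0},{"translation": [0,0.005,0],"turn": [0,0,0],"hand": 0.0}]}}

```text
time: 16.2
ee_pos: [0.4824, 0.1611, 0.0388]
eef_rot: [0.702, 0.667, 0.184, -0.166]
ft_force: [-9.7, -38.2, 19.1]
width: 0.0005
```

Request:
{"fn": "apply_moves", "kwargs": {"deltas": [{"translation": [0,-0.01,0],"turn": [0,0,0],"hand": 0.0},{"translation": [0,-0.04,0],"turn": [0,0,0],"hand": 0.0},{"translation": [0,-0.04,0.02],"turn": [0,0,0],"hand": 0.02},{"translation": [0,-0.02,0.05],"turn": [0,0,0],"hand": 0.05},{"translation": [0,0,0.05],"turn": [0,0,0],"hand": 0.087}]}}

```text
time: 16.7
ee_pos: [0.4769, 0.0555, 0.156]
eef_rot: [0.699, 0.671, 0.183, -0.167]
ft_force: [-0.1, -0.5, 0.9]
width: 0.017
```

Request:
{"fn": "apply_moves", "kwargs": {"deltas": [{"translation": [0,0,0.05],"turn": [0,0,0],"hand": 0.087},{"translation": [0,0,0.05],"turn": [0,0,0],"hand": 0.087},{"translation": [0,0,0],"turn": [0,0,0],"hand": 0.087}]}}

```text
time: 17.0
ee_pos: [0.478, 0.059, 0.2628]
eef_rot: [0.698, 0.673, 0.184, -0.162]
ft_force: [1.3, 0.1, -1.1]
width: 0.0406
```

```bash
python3 - <<'E'
from h import *
from scipy.spatial.transform import Rotation as R
s=readout.read_state(); print(s['time'],s['ee_pos'],R.from_quat(s['eef_rot']).as_matrix().round(3))
im,c=snap('wrist','w5.png')
# predicted: crate near end top if home; analyser face points
print(proj(c,[[.486,.158,.05],[.486,.166,.05],[.479,.028,.016],[.4965,.358,.016],[.4965,.358,.05]]).round())
E
```

```text
17.0 [0.47795325 0.05896238 0.26275641] [[ 0.027  0.999  0.039]
 [ 0.88  -0.042  0.474]
 [ 0.475  0.022 -0.88 ]]
[[318. 222.]
 [318. 215.]
 [316. 357.]
 [320.  71.]
 [320.  52.]]
```

View pics/w5.png

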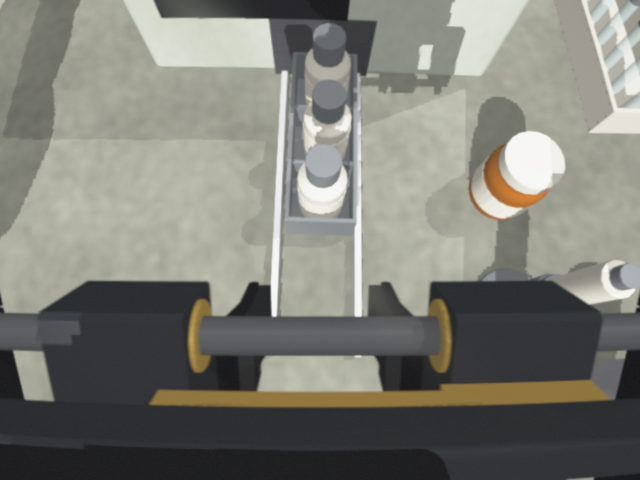

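The crate's near rim is at row 221, against a predicted 222 for home. Its far end is against the analyser plate and all three bottles are upright. Next is the pipette.

Request:
{"fn": "apply_moves", "kwargs": {"deltas": [{"translation": [0.045,0,0.01],"turn": [-0.12,0.01,-0.04],"hand": 0.087},{"translation": [0.045,0,0.01],"turn": [-0.12,0.01,-0.04],"hand": 0.087},{"translation": [0.045,0,0.01],"turn": [-0.12,0.01,-0.04],"hand": 0.087},{"translation": [0.045,0,0.01],"turn": [-0.12,0.01,-0.04],"hand": 0.087},{"translation": [0.025,0,0],"turn": [0,0,-0.02],"hand": 0.087}]}}

```text
time: 17.55
ee_pos: [0.6818, 0.0635, 0.2926]
eef_rot: [0.78, 0.625, 0.01, 0.016]
ft_force: [-0.6, 1.1, 0.1]
width: 0.0826
```

```bash
python3 - <<'E'
from h import *
from scipy.spatial.transform import Rotation as R
im,c=snap('wrist','w6.png');s=readout.read_state(); print(s['time'],s['ee_pos'],R.from_quat(s['eef_rot']).as_matrix().round(3))
print(proj(c,[[.688,.07,.189],[.690,.0709,0.005]]).round())
E
```

```text
17.6 [0.68362484 0.06132884 0.29024823] [[ 0.222  0.975  0.034]
 [ 0.975 -0.221 -0.01 ]
 [-0.002  0.036 -0.999]]
[[320. 229.]
 [315. 191.]]
```

View pics/w6.png

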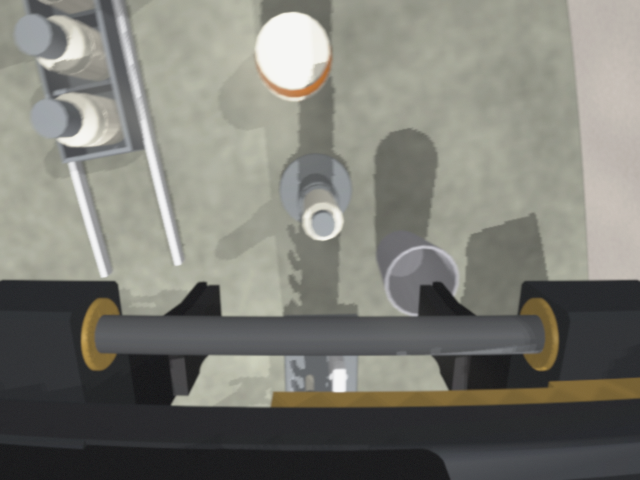

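The button is at (323,222) and the dock foot's centre is at (315,187).

```bash
python3 - <<'E'
from h import *
c=calibration('wrist'); c['extrinsics']=np.load('pics/w6.png.npy')
print(plane(c,[[323,222]],.189),plane(c,[[315,187]],.008))
c['extrinsics']=np.load('pics/w0.png.npy')
print(plane(c,[[515,168]],.012))
E
```

```text
[[0.69119461 0.07452528 0.189     ]] [[0.69130009 0.07603795 0.008     ]]
[[ 0.61298819 -0.24662093  0.012     ]]
```

Request:
{"fn": "apply_moves", "kwargs": {"deltas": [{"translation": [0.008,0.013,0],"turn": [0.01,0.034,0],"hand": 0.087},{"translation": [0,0,-0.035],"turn": [0,0,0],"hand": 0.087},{"translation": [0,0,-0.04],"turn": [0,0,0],"hand": 0.087},{"translation": [0,0,-0.02],"turn": [0,0,0],"hand": 0.087},{"translation": [0,0,0],"turn": [0,0,0],"hand": 0.087}]}}

```text
time: 18.1
ee_pos: [0.6901, 0.0856, 0.184]
eef_rot: [0.777, 0.63, -0.0, -0.004]
ft_force: [-0.5, -0.7, 0.3]
width: 0.0868
```

Request:
{"fn": "apply_moves", "kwargs": {"deltas": [{"translation": [0.001,-0.01,-0.015],"turn": [0,0,0],"hand": 0.087},{"translation": [0,0,-0.015],"turn": [0,0,0],"hand": 0.087},{"translation": [0,0,0],"turn": [0,0,0],"hand": 0.06}]}}

```text
time: 18.4
ee_pos: [0.6908, 0.0763, 0.1523]
eef_rot: [0.776, 0.631, 0.0, -0.004]
ft_force: [0.2, 0.8, -0.2]
width: 0.0837
```

Request:
{"fn": "apply_moves", "kwargs": {"deltas": [{"translation": [0,-0.001,-0.006],"turn": [0,0,0],"hand": 0.04},{"translation": [0,0,0],"turn": [0,0,0],"hand": 0.04},{"translation": [0,0,0],"turn": [0,0,0],"hand": 0.04}]}}

```text
time: 18.7
ee_pos: [0.6917, 0.0752, 0.1475]
eef_rot: [0.776, 0.631, 0.001, -0.004]
ft_force: [-0.0, 0.7, 0.4]
width: 0.063
```

Request:
{"fn": "apply_moves", "kwargs": {"deltas": [{"translation": [0,0,-0.002],"turn": [0,0,0],"hand": 0.02},{"translation": [0,0,0],"turn": [0,0,0],"hand": 0.02},{"translation": [0,0,0],"turn": [0,0,0],"hand": 0.02},{"translation": [0,0,0],"turn": [0,0,0],"hand": 0.02}]}}

```text
time: 19.1
ee_pos: [0.6924, 0.0756, 0.1469]
eef_rot: [0.776, 0.631, 0.002, -0.003]
ft_force: [-0.4, 0.5, -0.1]
width: 0.0313
```

Request:
{"fn": "apply_moves", "kwargs": {"deltas": [{"translation": [-0.001,0,-0.001],"turn": [0,0,0],"hand": 0.02},{"translation": [0,0,0],"turn": [0,0,0],"hand": 0.02},{"translation": [0,0,0],"turn": [0,0,0],"hand": 0.02}]}}

```text
time: 19.4
ee_pos: [0.6917, 0.0759, 0.1468]
eef_rot: [0.776, 0.631, 0.003, -0.003]
ft_force: [-0.3, 0.4, -0.6]
width: 0.0273
```

Request:
{"fn": "apply_moves", "kwargs": {"deltas": [{"translation": [0,0,0.02],"turn": [0,0,0],"hand": 0.02},{"translation": [0,0,0.02],"turn": [0,0,0],"hand": 0.02}]}}

```text
time: 19.6
ee_pos: [0.6897, 0.0752, 0.1836]
eef_rot: [0.776, 0.631, 0.0, -0.004]
ft_force: [-0.3, 1.2, -1.9]
width: 0.0275
```

Request:
{"fn": "apply_moves", "kwargs": {"deltas": [{"translation": [0.002,0,0.025],"turn": [0,0,0],"hand": 0.02},{"translation": [0.001,0,0.025],"turn": [0,0,0],"hand": 0.02},{"translation": [0,0,0.02],"turn": [0,0,0],"hand": 0.02}]}}

```text
time: 19.9
ee_pos: [0.6915, 0.0747, 0.2542]
eef_rot: [0.776, 0.631, -0.002, -0.005]
ft_force: [0.1, 0.1, -0.6]
width: 0.0276
```

Request:
{"fn": "apply_moves", "kwargs": {"deltas": [{"translation": [-0.035,-0.02,0],"turn": [0,0,0],"hand": 0.02},{"translation": [-0.04,-0.03,0],"turn": [0,0,0],"hand": 0.02},{"translation": [-0.04,-0.03,0],"turn": [0,0,0],"hand": 0.02},{"translation": [-0.03,-0.035,0],"turn": [0,0,0],"hand": 0.02},{"translation": [-0.01,-0.04,0],"turn": [0,0,0],"hand": 0.02}]}}

```text
time: 20.4
ee_pos: [0.532, -0.0758, 0.2542]
eef_rot: [0.773, 0.635, 0.0, -0.007]
ft_force: [1.3, -0.5, -1.0]
width: 0.027
```

Request:
{"fn": "apply_moves", "kwargs": {"deltas": [{"translation": [0,-0.04,0],"turn": [0,0,0],"hand": 0.02},{"translation": [0,-0.045,0],"turn": [0,0,0],"hand": 0.02},{"translation": [0,-0.035,0],"turn": [0,0,0],"hand": 0.02},{"translation": [0,-0.01,0],"turn": [0,0,0],"hand": 0.02},{"translation": [0,0,0],"turn": [0,0,0],"hand": 0.02}]}}

```text
time: 20.9
ee_pos: [0.5267, -0.2177, 0.2536]
eef_rot: [0.776, 0.631, -0.002, -0.006]
ft_force: [0.3, -0.0, -1.7]
width: 0.0273
```

```bash
python3 - <<'E'
from h import *
from scipy.spatial.transform import Rotation as R
im,c=snap('wrist','w7.png');s=readout.read_state(); print(s['time'],s['ee_pos'],s['width'],R.from_quat(s['eef_rot']).as_matrix().round(3))
print(proj(c,[[.613,-.247,.012],[.613,-.247,.125]]).round())
im2,_=snap('scene','s2.png'); im3,_=snap('top','t2.png')
a=cv2.resize(im2[210:400,120:350],(460,380)); b=cv2.resize(im3[190:300,340:520],(340,208))
o=np.zeros((380,800,3),np.uint8);o[:,:460]=a;o[:208,460:]=b
cv2.imwrite('pics/c2.png',o[:,:,::-1])
E
```

```text
20.95 [ 0.52675237 -0.21682261  0.2535908 ] 0.027341966209092617 [[ 0.203  0.979 -0.011]
 [ 0.979 -0.203  0.007]
 [ 0.005 -0.012 -1.   ]]
[[412. 220.]
 [442. 249.]]
```

View pics/w7.png

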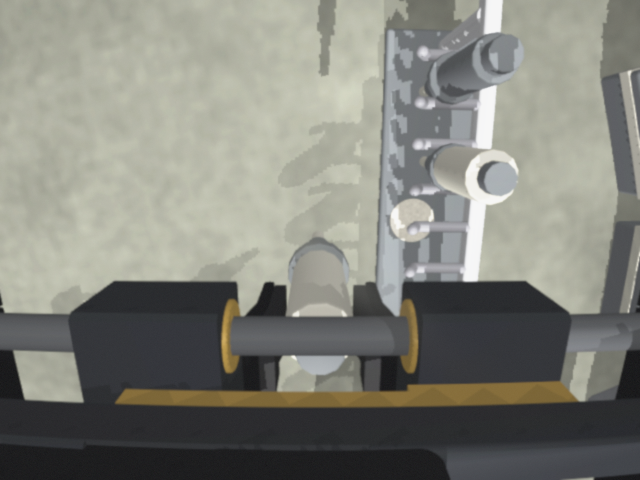

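The disc is at (412,220), exactly as predicted. The free hook's prongs are at rows 229 and 270, so its centre is at about (443,249), which also matches. Lining up now.

Request:
{"fn": "apply_moves", "kwargs": {"deltas": [{"translation": [0,-0.011,-0.02],"turn": [0,0,0],"hand": 0.02},{"translation": [0,0,-0.02],"turn": [0,0,0],"hand": 0.02},{"translation": [0,0,0],"turn": [0,0,0],"hand": 0.02}]}}

```text
time: 21.35
ee_pos: [0.5293, -0.2194, 0.2143]
eef_rot: [0.772, 0.636, -0.0, -0.006]
ft_force: [-0.1, 1.0, -1.4]
width: 0.0274
```

Request:
{"fn": "apply_moves", "kwargs": {"deltas": [{"translation": [0,-0.008,0],"turn": [-0.008,-0.008,0],"hand": 0.02},{"translation": [0,0,0],"turn": [0,0,0],"hand": 0.02}]}}

```text
time: 21.55
ee_pos: [0.5303, -0.2256, 0.2159]
eef_rot: [0.77, 0.637, 0.001, 0.001]
ft_force: [-0.6, -0.1, -1.0]
width: 0.0276
```

Request:
{"fn": "apply_moves", "kwargs": {"deltas": [{"translation": [0.01,-0.006,0],"turn": [0,0,0],"hand": 0.02},{"translation": [0.01,-0.002,0],"turn": [0,0,0],"hand": 0.02}]}}

```text
time: 21.75
ee_pos: [0.551, -0.2335, 0.2184]
eef_rot: [0.77, 0.638, 0.001, 0.003]
ft_force: [0.1, 0.4, -0.4]
width: 0.0276
```

Request:
{"fn": "apply_moves", "kwargs": {"deltas": [{"translation": [0.015,-0.003,-0.004],"turn": [0,0,0],"hand": 0.02},{"translation": [0.01,-0.002,-0.002],"turn": [0,0,0],"hand": 0.02}]}}

```text
time: 21.95
ee_pos: [0.5782, -0.2383, 0.2144]
eef_rot: [0.77, 0.638, 0.002, 0.004]
ft_force: [0.3, -0.9, -0.8]
width: 0.0272
```

Request:
{"fn": "apply_moves", "kwargs": {"deltas": [{"translation": [0.012,-0.004,-0.002],"turn": [0,0,0],"hand": 0.02},{"translation": [0.01,-0.002,-0.001],"turn": [0,0,0],"hand": 0.02}]}}

```text
time: 22.15
ee_pos: [0.6021, -0.244, 0.212]
eef_rot: [0.77, 0.638, 0.002, 0.004]
ft_force: [0.9, 0.1, -2.5]
width: 0.0275
```

Request:
{"fn": "apply_moves", "kwargs": {"deltas": [{"translation": [0.009,-0.003,0],"turn": [0.004,0.006,0],"hand": 0.02},{"translation": [0,0,-0.004],"turn": [0,0,0],"hand": 0.02}]}}

```text
time: 22.35
ee_pos: [0.6134, -0.2464, 0.2084]
eef_rot: [0.77, 0.638, 0.002, 0.001]
ft_force: [0.4, -0.4, -1.3]
width: 0.0276
```

Over the hook centre. Lowering to a TCP height of about 0.180.

Request:
{"fn": "apply_moves", "kwargs": {"deltas": [{"translation": [0,0,-0.01],"turn": [0,0,0],"hand": 0.02},{"translation": [0,0,-0.008],"turn": [0,0,0],"hand": 0.02},{"translation": [0,0,-0.003],"turn": [0,0,0],"hand": 0.02}]}}

```text
time: 22.65
ee_pos: [0.6129, -0.2455, 0.1852]
eef_rot: [0.77, 0.639, 0.002, 0.0]
ft_force: [-0.2, -0.6, -1.9]
width: 0.0273
```

Request:
{"fn": "apply_moves", "kwargs": {"deltas": [{"translation": [0,-0.001,-0.003],"turn": [0,0,0],"hand": 0.02},{"translation": [0,0,-0.002],"turn": [0,0,0],"hand": 0.02}]}}

```text
time: 22.85
ee_pos: [0.6121, -0.2465, 0.1795]
eef_rot: [0.77, 0.639, 0.001, -0.0]
ft_force: [-0.6, 1.9, 7.0]
width: 0.0275
```

Contact came at 0.1795, as expected. Releasing and rising straight up.

Request:
{"fn": "apply_moves", "kwargs": {"deltas": [{"translation": [0,0,0],"turn": [0,0,0],"hand": 0.05},{"translation": [0,0,0],"turn": [0,0,0],"hand": 0.06},{"translation": [0,0,0],"turn": [0,0,0],"hand": 0.06},{"translation": [0,0,0],"turn": [0,0,0],"hand": 0.06}]}}

```text
time: 23.25
ee_pos: [0.6125, -0.2468, 0.1808]
eef_rot: [0.77, 0.638, 0.002, 0.001]
ft_force: [0.7, -0.2, 0.8]
width: 0.0514
```

Request:
{"fn": "apply_moves", "kwargs": {"deltas": [{"translation": [0,0,0.015],"turn": [0,0,0],"hand": 0.06},{"translation": [0,0,0.025],"turn": [0,0,0],"hand": 0.06},{"translation": [0,0,0.03],"turn": [0,0,0],"hand": 0.06},{"translation": [0,0,0.04],"turn": [0,0,0],"hand": 0.06},{"translation": [0,0,0.04],"turn": [0,0,0],"hand": 0.06}]}}

```text
time: 23.75
ee_pos: [0.6094, -0.2461, 0.3345]
eef_rot: [0.77, 0.639, 0.0, -0.002]
ft_force: [0.5, 0.0, -0.1]
width: 0.0599
```

Request:
{"fn": "apply_moves", "kwargs": {"deltas": [{"translation": [-0.03,0,0.02],"turn": [0,0,0],"hand": 0.06},{"translation": [-0.045,0,0],"turn": [0,0,0],"hand": 0.06},{"translation": [-0.045,0,0],"turn": [0,0,0],"hand": 0.06},{"translation": [-0.03,0,0],"turn": [0,0,0],"hand": 0.06},{"translation": [0,0,0],"turn": [0,0,0],"hand": 0.06}]}}

```text
time: 24.25
ee_pos: [0.4573, -0.2439, 0.3678]
eef_rot: [0.769, 0.639, 0.004, 0.004]
ft_force: [0.5, -0.2, 0.8]
width: 0.0598
```

```bash
python3 - <<'E'
from h import *
im,c=snap('wrist','w8.png');s=readout.read_state(); print(s['time'],s['ee_pos'],s['ft_force'])
im2,c2=snap('scene','s3.png'); cv2.imwrite('pics/s3c.png',cv2.resize(im2[130:380,110:510],(800,500))[:,:,::-1])
print('pred button wrist',proj(c,[[.613,-.247,.222]]).round(),'scene collar,button',proj(c2,[[.613,-.247,.125],[.613,-.247,.222]]).round())
E
```

```text
24.3 [ 0.45877111 -0.24357726  0.36787202] [0.56759768 0.53013941 0.29043667]
pred button wrist [[514. 196.]] scene collar,button [[229. 295.]
 [222. 261.]]
```

View pics/s3c.png

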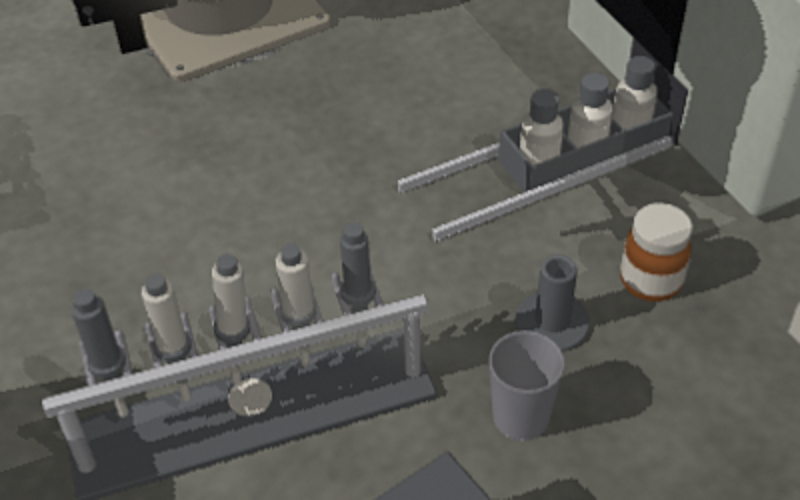

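The scene view shows all five hooks filled. The hung pipette's button is at about (223,262), against a predicted (222,261), and all three bottles are upright in the crate. One last numeric check of the crate's gap.

```bash
python3 - <<'E'
from h import *
c=calibration('wrist'); c['extrinsics']=np.load('pics/w5.png.npy')
print('near rim outer',plane(c,[[319,222],[319,219]],.05)[:,:2].round(4),'far rim',plane(c,[[300,55]],.05)[:,:2].round(4),'plate foot L,R / analyser foot',plane(c,[[278,73],[366,73],[200,67],[440,73]],0)[:,:2].round(4))
t=calibration('scene')
# crate near-end top corners & bottom right corner in scene crop
q=lambda p:[p[0]/2+110,p[1]/2+130]
print('scene near end top L,R',plane(t,[q((502,135)),q((527,162))],.05)[:,:2].round(4),'bottom R',plane(t,[q((527,187))],0)[:,:2].round(4),'guide end +x side far/near',plane(t,[q((435,234)),q((672,142))],.016)[:,:2].round(4))
g=cv2.imread('pics/w5.png',0); print(g[40:70,300],g[205:240,319])
E
```

```text
near rim outer [[0.4868 0.1583]
 [0.4869 0.1614]] far rim [[0.4737 0.354 ]] plate foot L,R / analyser foot [[0.4458 0.3679]
 [0.555  0.3652]
 [0.3485 0.3809]
 [0.649  0.3643]]
scene near end top L,R [[0.4589 0.1591]
 [0.5117 0.1584]] bottom R [[0.5065 0.1656]] guide end +x side far/near [[0.525  0.0252]
 [0.5485 0.3494]]
[59 60 60 59 58 59 59 59 59 59 59 67 87 95 91 88 86 86 86 87 87 86 86 87
 87 88 87 87 88 88] [232 235 239 238 238 238 238 235 220 179 161 160 165 172 175 173 164 148
 142 143 144 143 144 143 143 144 145 145 146 147 148 150 149 150 150]
```

```bash
python3 - <<'E'
from h import *
c=calibration('wrist'); c['extrinsics']=np.load('pics/w5.png.npy')
g=cv2.imread('pics/w5.png',0).astype(int)
for x in (276,279,366,370): print(x,g[56:88,x])
# z=0 line projected for candidate faces at those lateral offsets
u=np.array([.0535,.9986]);v=np.array([.9986,-.0535]);o=np.array([.479,.0281])
for f in(.33,.335,.34): print(f,proj(c,[[*(o+f*u+b*v),0] for b in(-.05,.055)]).round(1).tolist(), 'rim far',proj(c,[[*(o+f*u-.02*v),.05]]).round(1).tolist())
# guide near ends visible in w5? and near-end rim profile across columns
for x in (300,310,330,340): print(x,g[212:238,x])
E
```

```text
276 [ 95  95  96  96  95  96  97  97  97  98  98 100 100 102 105 106 111 127
 149 161 163 163 165 165 166 168 168 169 169 169 168 167]
279 [ 95  94  95  95  95  95  95  94  95  96  96  96  97  96  99  98 104 120
 146 160 164 163 164 165 165 167 167 167 166 166 167 168]
366 [ 58  58  59  58  59  60  59  59  60  58  60  63  65  70  75  77  87 106
 127 143 152 138 125 119 120 118 118 117 118 129 151 159]
370 [117 125 130 133 135 136 140 141 140 141 141 140 141 140 137 128 128 147
 167 172 166 144 126 119 120 120 118 119 122 137 155 164]
0.33 [[278.9, 78.2], [363.9, 80.2]] rim far [[302.6, 51.5]]
0.335 [[279.0, 74.8], [363.8, 76.8]] rim far [[302.7, 47.8]]
0.34 [[279.2, 71.4], [363.7, 73.4]] rim far [[302.8, 44.1]]
300 [120 118 119 120 131 152 170 174 169 157 149 148 148 149 148 150 149 150
 150 151 151 152 156 160 161 161]
310 [185 165 163 163 162 166 173 175 171 161 149 144 144 144 145 146 146 146
 147 148 147 148 150 153 153 154]
330 [187 163 159 159 159 161 167 174 173 167 152 144 142 142 140 143 142 143
 143 142 142 143 144 151 154 157]
340 [120 116 112 111 111 121 145 168 175 171 158 146 141 141 141 141 142 141
 141 140 142 142 142 145 152 152]
```

Re-pushing wouldn't help: step 2 had to be met before the pipette was hung. The guide-based estimate also puts the crate at the stop. Handing in.

```bash
python3 -c "
from bench import order,readout
s=readout.read_state();print(s['time'],s['ee_pos'],s['ft_force'])
print(order.close_job())"
```

```text
24.35 [ 0.45987447 -0.2433009   0.36715806] [ 0.69732838  0.55252929 -0.34353428]
the job is handed in; nothing more can be done
None
```

The job is handed in at 24.4 s of the 72 s. Both bottles are in the crate, the crate has been pushed to the analyser, and the pipette hangs in the middle hook. Whether the crate ended within 8 mm of the analyser is not fully certain.

- **Bottles:** the last scene picture shows all three upright, one per cell.
- **Crate push:** the first push bound against the +x guide at about 24 N. I backed off, re-centred and pushed again until the force jumped to 38 N at what looked like the stop.
- **Crate gap:** two checks disagreed:
  - The channel guides put the crate's far end at the stop, with a gap of about 0 mm.
  - The lower edge of the analyser's dark plate, if it reaches the bench, suggests a gap of about 7–10 mm.

  I did not push again, because step 2 had to be met before the pipette was hung and a later push could not have mended it.
- **Pipette:** it touched down at the expected height (TCP 0.1795 m, expected 0.180 m). After I let go, its button was within about 2 px of the prediction.
- **Everything else:** the neighbouring pipettes looked upright in their hooks, and the beaker and jar looked undisturbed; I checked these by eye only. The gripper is clear of everything.

One picture I viewed was 907 px wide, over the 800 px limit, and I used all 12 views instead of the planned 8.

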